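# Raise the platen of the block press with its lever

## Task

Open the small block press so that the printed sheet can be drawn out: with a fingertip, push the upright tab of the sliding safety stop fully home towards the lever, so that its block comes out from under the lever, then press the paddle at the lever's long end all the way down onto its rubber buffer, which raises the heavy platen. Finish while still holding the paddle down with the fingers, the platen raised; do not grip or lift the lever out of its cradles, do not touch the platen, and leave everything else on the table where it stands.

Things in the scene. Friction and masses are not known exactly. Their poses are not given: they have to be found in the camera images.
- press: fixed grey frame of a table-top block press. Origin on the table under the lever's pivot; x runs along the lever from paddle to platen, y to the left, z up. In mm: tongue 100 wide, 20 high under the lever, x -260 to 100; cross foot 20 high, x -135 to -65, y -160 to 100; two U cradles 110 high at y +-45 (x -30 to 30) carry the pivot pin; bed 200 x 260, 60 high, centred at x 200
- platen: the heavy flap: a dark steel plate (about 3.8 kg, 165 x 220 x 13 mm) lying shut and level on the bed, hinged at its far edge (press x 265 mm, 89 mm up). Origin on the underside of its near lip (40 x 70 mm), where the lever's short end carries it: 82 mm above the table when shut, some 32 mm more with the lever down on its buffer (plate then tilted about 0.18 rad). It falls shut when the lever is let go
- lever_pad (a point): centre of the top face of the flat steel paddle (60 mm along the lever x 56 x 12 mm) at the lever's long end. About 136 mm above the table at rest (sloping 12 degrees, free end higher), 50 mm when fully down; its x, y hardly change. 4 to 11 N press it down once the stop is out; with the stop in place it goes only a few mm
- lever_pivot (a point): centre of the lever's pivot pin, 85 mm above the table. The lever is a loose steel bar (30 mm wide, 14 thick, 0.55 kg); its 12 mm cross pin just lies in the open cradles. Paddle centre 215 mm from the pin along the bar; the roller under the platen's lip 82 mm on the other side
- buffer (a point): centre of the top of the fixed rubber buffer (28 mm across, 36 mm above the table) under the paddle, which stops the lever when it is fully down
- stop (a joint): position (m) of the sliding safety stop: 0 to 0.006 at the start, its block (30 x 34 mm, top 94 mm above the table) standing under the lever 100 mm from the pivot; 0.06 pushed fully home in the press's +y, the block clear on the lever's left. Friction about 2.5 N; it stays where it is left
- stop_tab (a point): centre of the outer (press -y) face of the stop's upright steel tab, 60 mm above the table, right of the lever seen from the paddle. The tab is a plate 34 mm wide (along press x), 10 thick, from 31 to 85 mm above the table. Push this face towards the lever (press +y); fully home the face is 75 mm from the lever's middle line
- ink_jar: closed black ink jar with a black lid, 64 mm across, 75 mm tall, right of the press; leave alone; origin at the centre of its underside
- mug: white mug, 76 mm across, 85 mm tall, left of the lever; leave alone; origin at the centre of its underside
- brayer: ink roller lying flat, rubber roller 36 mm thick and 90 mm long, wooden handle, about 150 mm long in all, left of the press; leave alone; origin at the centre of its underside
- lino_block: wooden block with dark lino face, 100 x 75 x 22 mm, lying right of the lever's paddle; leave alone; origin at the centre of its underside
- tape: roll of blue tape lying flat, 90 mm across, 24 mm tall, left of the press; leave alone; origin at the centre of its underside
- water_bottle: blue bottle, 68 mm across, 200 mm tall, far to the right; leave alone; origin at the centre of its underside
- brush_tin: metal tin, 72 mm across, 100 mm tall, with brushes standing up to 200 mm, far to the right; leave alone; origin at the centre of its underside

How it is judged:
On the way, in this order (a step that is already met when the one before it is completed fails the run):
1. the safety stop is pushed home, its block out from under the lever (value of joint stop above 0.048 m), for 0.2 s.
2. the lever is pressed down and the platen raised (angle between platen's own z axis and vertical above 0.15 rad and value of joint stop above 0.048 m), for 0.3 s.
At the end, for the whole second after the job is handed in: the stop is at least 48 mm along its 60 mm slide; the platen stands still, raised at least 0.15 rad, carried by the lever and not touched by the robot; the lever's pin is in its cradles and the fingers press on the lever with more than 1 N (all of step 2 and distance between lever_pivot and press below 0.097 m and contact force between the fingers and lever above 1 N and contact force between lever and platen above 2 N and contact force between the arm and platen below 0.5 N and angular speed of platen below 0.05 rad/s); the arm keeps its last pose, push and grip.
It fails at once if the lever is lifted or knocked out of its cradles (not (distance between lever_pivot and press below 0.097 m)).
It fails at once if the robot touches the platen (contact force between any of the fingers, the arm and platen above 1 N).
It fails at once if another thing on the table is moved by more than 25 mm, lifted or tipped (distance of any of ink_jar, mug, brayer, lino_block, tape, water_bottle, brush_tin from where it was at the start of the episode above 0.025 m or angle between any of ink_jar, mug, brayer, lino_block, tape, water_bottle, brush_tin's own z axis and vertical above 0.4 rad).
It also fails if it takes over 40 s, if anything falls off the work surface, if the arm or the gripper's body presses on something with over 40 N, if the wrist force passes 120 N, or if a joint passes its speed limit or range.

## Robot

A 6-joint arm with a two-finger parallel gripper is mounted at the origin on the work surface. World frame = base frame: x ahead of the robot, y to its left, z up, the work surface at z = 0. Lengths are in m, angles in rad, forces in N, time in s.
With the tool pointing down it reaches from about 0.35 to 0.975 m from the base axis. Payload 4.9 kg.
Tool frame: the origin (TCP) lies on the mounting face of the last link; the fingertips stand 173 mm ahead of it and the grasp point (between the pads) lies 155 mm ahead of it; z points along the fingers, y is the line along which they close (so a half turn about z gives the same grasp; the last joint's range is limited). The gripper opens to 85 mm and grips with 20 to 120 N. Pads are 22 mm wide; open, the fingers measure 114 mm over their backs; the gripper's body (76 mm by 85 mm) begins 54 mm behind the grasp point. The pads swing forward as they close: fully open they stand 13 mm farther back than shut.
Start: joints at [1.062, 0.053, 1.613, -0, 1.476, -0.119], TCP at [0.237, 0.578, 0.405] pointing down, gripper open.
Joint ranges: [-3.01, 3.01], [-1.01, 2.22], [0.06, 2.58], [-1.02, 4.17], [0.09, 2.62], [-3.14, 3.14]. Speed limits (rad/s): [2.57, 2.57, 3.14, 3.14, 3.14, 3.14].

## Interface

Orientations are given as a rotation vector (axis times angle).
In Python, from station import monitor, eyes, finish_job gives the robot as it stands. The module is installed in compiled form; this text tells all that it offers.
- The arm moves only by the tool step_arm, never from a script. Its argument "commands" is a list of rows, each a list of 3 entries, a list of its own where there are three numbers: the opening in per cent of the stroke, from 0 (shut) to 100 (fully open), then the shift along the tool's x, y, z in mm, then the turn about the tool's z in degrees. In form: [[hand, [x, y, z], yaw], ...]. A call has 1 to 12 rows; each row is the pose to reach, as a shift and turn from the pose commanded when the call began, along the tool's axes at that moment; what a row does not reach only later rows make up. A row lasts 1/8 s, in which the tool goes at most 62.5 mm and 10.7 degrees, less where a joint would pass 70% of its speed; a pose out of reach is approached as far as the arm can. A call with a gripper value outside its range is refused whole. The fingers move at their own pace and stop on an object; "squeeze" is the grip in N (left out, the last holds). Time passes only in rows, so rows that repeat a pose let the fingers close. It gives the time, the measured TCP pose, the force, the opening and the grip force at its end, in the units of the state.
- monitor.get_obs(): the state, without advancing time (a new reading comes with each control period).
- eyes.get_image(name): name is "side" or "top"; returns the picture (420x560x3 uint8, red, green, blue); there is no depth.
- eyes.camera_info(name): a dict with "camera_matrix" (3x3 intrinsics, pixels), "extrinsics" (4x4, takes a point from camera to world coordinates). Camera axes: x right, y down, z forward; pixel columns grow to the right and rows downward; lengths in m; the calibration is good to about 2 mm. A picture is of the moment at which its call begins. camera_info takes no time and is no camera call.
- finish_job(): hands the job in; it is judged then, once.
The state is a dict: "t": time; "q": joint angles; "dq": joint speeds; "effort": joint torques, N m; "tool_pos": TCP position; "tool_rot": TCP orientation; "contact_force": force on the tool from outside, world axes, zero at the start; "wrist_torque": the same for the moment, N m; "opening": finger opening in m; "grip_force": force on a finger pad.
Only numpy, scipy, OpenCV 4.12 (cv2) and the standard library are available. Lean on these libraries where they do the work, as an engineer would, in place of code of your own. Each camera call takes 0.05 s, during which the arm holds its last target. There are 200 camera calls.

## Working session

There is one attempt and no reset: what is moved stays moved. The work goes in short steps, Python scripts to look and compute and a tool call to move; the robot and the scene stay as the last step left them, time stands still between calls to the robot, and variables do not carry over. Pictures are saved under pics/ and viewed, at most 10 in all, crops included, and the job is handed in when it is done.

Besides the shell and the picture viewer there is one more tool, called after "Emit:" as name(argument=value, ...), one argument or row to a line, values as JSON. step_arm: Moves the arm, as the interface text tells. Its arguments: {"type":"object","properties":{"commands":{"type":"array"},"squeeze":{"type":"number"}},"required":["commands"]}

```bash
mkdir -p pics; python3 - <<'E'
from station import monitor, eyes
import cv2,numpy as np
np.set_printoptions(precision=4,suppress=True)
for n in("top","side"):
    cv2.imwrite(f"pics/{n}0.png",cv2.cvtColor(eyes.get_image(n),cv2.COLOR_RGB2BGR))
    i=eyes.camera_info(n);print(n,i["camera_matrix"],i["extrinsics"])
o=monitor.get_obs();print(o)
E
```

```text
top [[414.0555   0.     281.825 ]
 [  0.     414.0555 219.5332]
 [  0.       0.       1.    ]] [[-0.0179 -0.9891  0.1459  0.3929]
 [-0.9997  0.0155 -0.0176 -0.0001]
 [ 0.0152 -0.1462 -0.9891  1.3177]
 [ 0.      0.      0.      1.    ]]
side [[483.8379   0.     290.6274]
 [  0.     483.8379 208.4678]
 [  0.       0.       1.    ]] [[ 0.8256 -0.3214  0.4638 -0.0376]
 [-0.5642 -0.4882  0.6659 -0.9188]
 [ 0.0124 -0.8114 -0.5843  0.8985]
 [ 0.      0.      0.      1.    ]]
{'t': 0.1, 'q': array([ 1.062 ,  0.0533,  1.6142,  0.    ,  1.476 , -0.119 ]), 'dq': array([ 0.0009, -0.0017, -0.0019,  0.002 , -0.0005,  0.0008]), 'effort': array([ -0.0006, -39.4903, -37.1362,  -0.0002,   0.0039,  -0.    ]), 'tool_pos': array([0.2374, 0.5779, 0.4036]), 'tool_rot': array([-0.6083, -3.0815,  0.0027]), 'contact_force': array([-0.0602, -0.459 , -0.938 ]), 'wrist_torque': array([-0.015 , -0.0051, -0.0202]), 'grip_force': 0.0, 'opening': 0.08524460431060776}
```

View pics/top0.png

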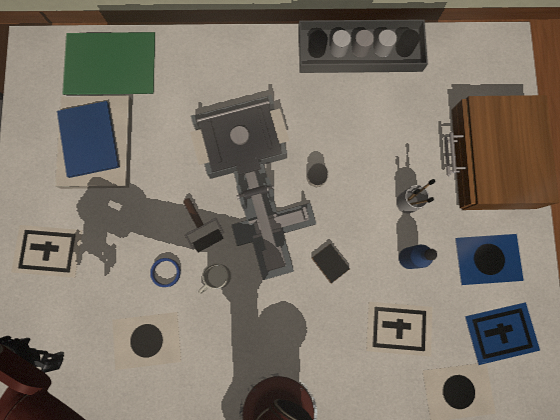

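View pics/side0.png

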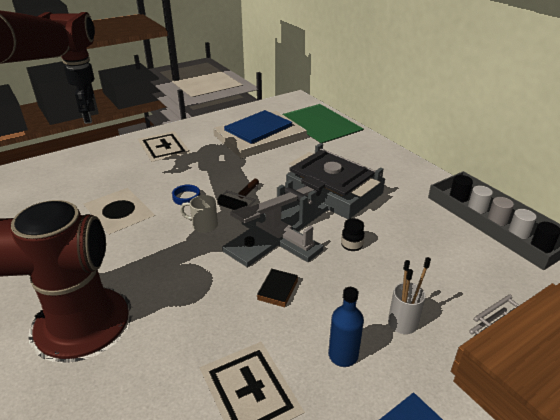

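The top view shows the press from about (240,130) for the bed to (275,270) for the tongue end, with the cross foot and tab near (300,212). The side view shows the tab at about (300,237). I'll enlarge both.

```bash
python3 - <<'E'
import cv2
a=cv2.imread("pics/top0.png")[150:290,180:340];b=cv2.imread("pics/side0.png")[160:270,200:360]
cv2.imwrite("pics/topc.png",cv2.resize(a,None,fx=4.2,fy=4.2,interpolation=2))
cv2.imwrite("pics/sidec.png",cv2.resize(b,None,fx=5,fy=5,interpolation=2))
E
```

```text
(no output)
```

View pics/topc.png

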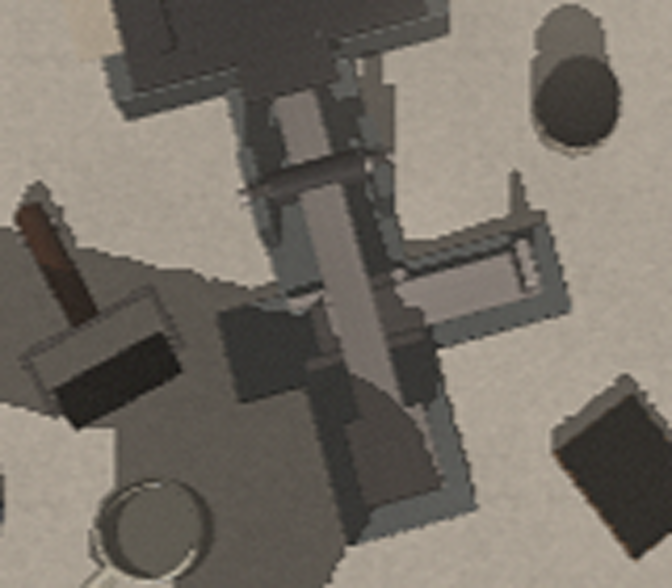

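View pics/sidec.png

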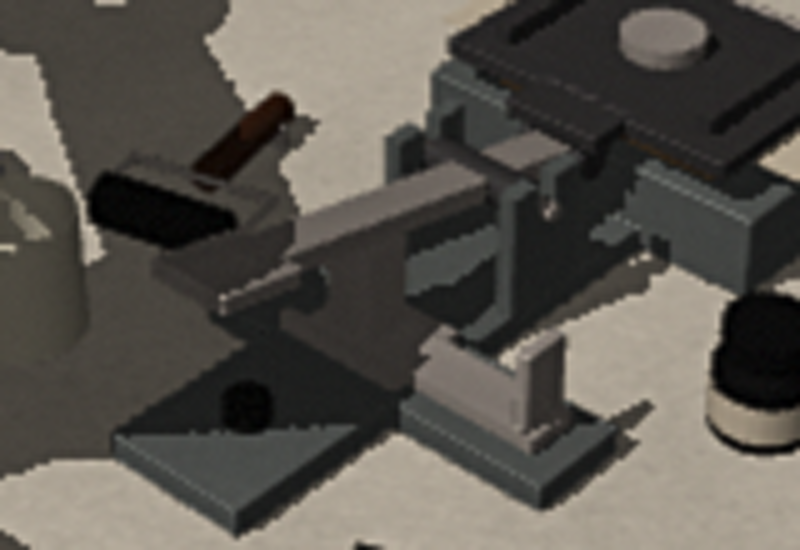

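Top crop: pin ends (250,190) and (385,153), paddle far edge (365,512)–(440,485), tongue-end corners (350,543) and (473,505), foot-end corners (543,212) and (568,305), tab top near (525,265). Side crop: tab top (520,362)–(560,335), buffer top (247,388).

```bash
cat > h.py <<'E'
import numpy as np
from station import eyes
np.set_printoptions(precision=4,suppress=True)
def ray(n,u,v,z):
    i=eyes.camera_info(n);E=i["extrinsics"];d=E[:3,:3]@np.linalg.solve(i["camera_matrix"],[u,v,1.]);c=E[:3,3]
    return c+d*(z-c[2])/d[2]
T=lambda u,v,z:ray("top",180+u/4.2-.4,150+v/4.2-.4,z)
S=lambda u,v,z:ray("side",200+u/5-.4,160+v/5-.4,z)
E
python3 - <<'E'
from h import *
p={}
for n,f,a in [("pinL",T,(250,190,.085)),("pinR",T,(385,153,.085)),("tongL",T,(350,543,.02)),("tongR",T,(473,505,.02)),("footF",T,(543,212,.02)),("footN",T,(568,305,.02)),
 ("padL",T,(365,512,.142)),("padR",T,(440,485,.142)),("padc",T,(393,447,.136)),("tabF",T,(515,240,.085)),("tabN",T,(535,290,.085)),
 ("tongR_s",S,(237,535,.02)),("tongL_s",S,(113,435,.02)),("footNs",S,(543,490,.02)),("footFs",S,(617,433,.02)),("buf_s",S,(247,388,.036)),("tab_s1",S,(520,362,.085)),("tab_s2",S,(562,335,.085)),("jar",T,(577,102,.075)),("lino",T,(622,475,.022)),("linoTop",T,(628,397,.022)),("mug",T,(155,530,.085))]:
    p[n]=f(*a);print(n,p[n])
# fit press pose
src=np.array([[-.26,.05],[-.26,-.05],[-.065,-.16],[-.135,-.16]]*2)
dst=np.array([p[k][:2] for k in("tongL","tongR","footF","footN","tongL_s","tongR_s","footFs","footNs")])
a=src@[1,1j];b=dst@[1,1j];am,bm=a.mean(),b.mean()
th=np.angle(np.sum((b-bm)*np.conj(a-am)));o=bm-am*np.exp(1j*th)
print("yaw",np.degrees(th),"O",o,"res mm",1e3*abs(b-o-a*np.exp(1j*th)))
for k in p: 
    w=(p[k][:2]@[1,1j]-o)*np.exp(-1j*th);print(k,"press",np.round([w.real*1e3,w.imag*1e3],1))
E
```

```text
pinL [0.6524 0.106  0.085 ]
pinR [0.6783 0.0082 0.085 ]
tongL [0.3992 0.0387 0.02  ]
tongR [ 0.4255 -0.0528  0.02  ]
footF [ 0.6458 -0.1108  0.02  ]
footN [ 0.5741 -0.1277  0.02  ]
padL [0.419  0.0247 0.142 ]
padR [ 0.4362 -0.0259  0.142 ]
padc [0.4626 0.0054 0.136 ]
tabF [ 0.6129 -0.0845  0.085 ]
tabN [ 0.5762 -0.0979  0.085 ]
tongR_s [ 0.4136 -0.0723  0.02  ]
tongL_s [0.3972 0.0369 0.02  ]
footNs [ 0.5705 -0.1332  0.02  ]
footFs [ 0.6334 -0.1173  0.02  ]
buf_s [0.4712 0.0143 0.036 ]
tab_s1 [ 0.5761 -0.1007  0.085 ]
tab_s2 [ 0.6091 -0.0941  0.085 ]
jar [ 0.717  -0.1334  0.075 ]
lino [ 0.4456 -0.1639  0.022 ]
linoTop [ 0.5036 -0.1704  0.022 ]
mug [0.4104 0.1732 0.085 ]
yaw 15.422420234006047 O (0.659663928565047+0.057680614117691j) res mm [ 4.0045  7.5944  6.9287  5.157   1.5271 15.3084  7.0665  1.7487]
pinL press [ 5.9 48.5]
pinR press [  4.9 -52.6]
tongL press [-256.1   50.9]
tongR press [-255.1  -44.2]
footF press [ -58.2 -158.7]
footN press [-131.8 -155.9]
padL press [-240.7   32.2]
padR press [-237.7  -21.1]
padc press [-203.9    2. ]
tabF press [ -82.9 -124.6]
tabN press [-121.8 -127.8]
tongR_s press [-271.7  -59.8]
tongL_s press [-258.5   49.8]
footNs press [-136.7 -160.3]
footFs press [ -71.9 -161.7]
buf_s press [-193.3    8.3]
tab_s1 press [-122.7 -130.4]
tab_s2 press [ -89.1 -132.9]
jar press [   4.5 -199.4]
lino press [-265.2 -156.7]
linoTop press [-211.1 -178.4]
mug press [-209.6  177.6]
```

```bash
cat >> h.py <<'E'
from scipy.spatial.transform import Rotation as R
from station import monitor
O=np.array([.664,.0585,0]);Y=np.radians(15.2)
P=lambda x,y,z:O+R.from_euler("z",Y).apply([x,y,z])
def go(tip):
    o=monitor.get_obs();r=R.from_rotvec(o["tool_rot"])
    return 1e3*r.inv().apply(np.array(tip)+[0,0,.173]-o["tool_pos"])
def axes():
    r=R.from_rotvec(monitor.get_obs()["tool_rot"]).as_matrix();print("press-frame angles of tool x,y:",[round(np.degrees(np.arctan2(r[1,k],r[0,k])-Y),1) for k in(0,1)])
E
python3 - <<'E'
from h import *
axes();print(go(P(-.102,-.172,.22)))
E
```

```text
press-frame angles of tool x,y: [np.float64(142.5), np.float64(52.5)]
[-615.9164 -516.8375   11.3714]
```

Emit:
step_arm(
  commands=[
    [0,[-51,-43,1],4],
    [0,[-102,-86,2],9],
    [0,[-153,-129,3],13],
    [0,[-205,-172,4],18],
    [0,[-256,-215,5],22],
    [0,[-308,-258,6],26],
    [0,[-359,-301,7],31],
    [0,[-410,-344,8],35],
    [0,[-462,-387,9],40],
    [0,[-513,-430,10],44],
    [0,[-564,-473,11],48],
    [0,[-616,-517,11],52.5],
  ],
)

```text
t: 1.6
tool_pos: [0.5862, -0.0881, 0.3935]
tool_rot: [-1.912, -2.492, 0.0]
contact_force: [0.9, 0.9, 0.4]
opening: 0.0
grip_force: 0.0
```

Emit:
step_arm(
  commands=[
    [0,[0,0,0],0],
    [0,[0,0,0],0],
    [0,[0,0,0],0],
    [0,[0,0,0],0],
  ],
)

```text
t: 2.1
tool_pos: [0.5854, -0.0848, 0.3943]
tool_rot: [1.906, 2.497, 0.0]
contact_force: [0.2, -0.0, -0.0]
opening: 0.0004
grip_force: 0.0
```

```bash
python3 - <<'E'
from h import *
import cv2
axes();print(go(P(-.102,-.172,.045)),monitor.get_obs()["tool_pos"],monitor.get_obs()["contact_force"])
a=eyes.get_image("side")[130:290,200:400];b=eyes.get_image("top")[130:290,200:360]
m=np.hstack([cv2.resize(a,(500,400)),cv2.resize(b,(300,300))[:300] if 0 else cv2.resize(b,(300,400))])
cv2.imwrite("pics/a.png",cv2.cvtColor(m,cv2.COLOR_RGB2BGR))
E
```

```text
press-frame angles of tool x,y: [np.float64(90.1), np.float64(0.1)]
[-54.2791  11.2985 176.2641] [ 0.5854 -0.0848  0.3943] [ 0.2234 -0.0475 -0.0308]
```

View pics/a.png

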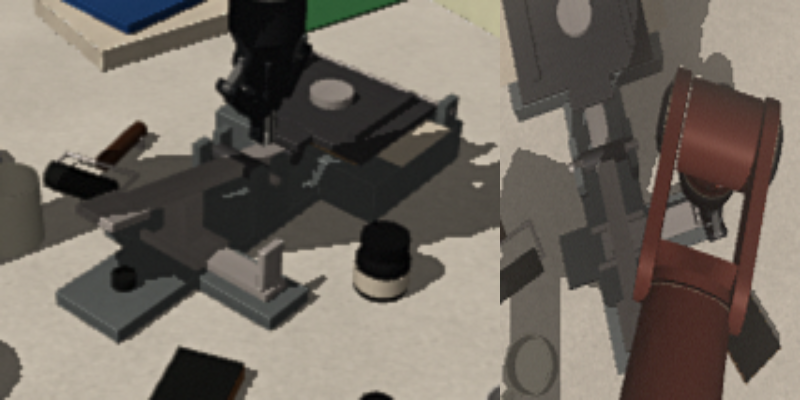

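The crop shows the tab clear, near (268,260) in the side half, with the gripper high above the lever. The move stopped 54 mm short, so I'll shift over, then go down outside the tab.

Emit:
step_arm(
  commands=[
    [0,[-54,11,0],0],
    [0,[-54,11,0],0],
    [0,[-54,11,0],0],
    [0,[-54,11,50],0],
    [0,[-54,11,90],0],
    [0,[-54,11,130],0],
    [0,[-54,11,160],0],
    [0,[-54,11,174],0],
    [0,[-54,11,174],0],
    [0,[-54,11,174],0],
    [0,[-54,11,174],0],
  ],
)

```text
t: 3.58
tool_pos: [0.6112, -0.1355, 0.222]
tool_rot: [1.907, 2.493, 0.002]
contact_force: [0.5, -0.3, -0.7]
opening: 0.0003
grip_force: 0.0
```

```bash
python3 - <<'E'
from h import *
import cv2
axes();print(go(P(-.102,-.172,.045)),go(P(-.102,-.086,.045)),monitor.get_obs()["contact_force"])
a=eyes.get_image("side")[150:280,220:400]
cv2.imwrite("pics/b.png",cv2.cvtColor(cv2.resize(a,(720,520)),cv2.COLOR_RGB2BGR))
E
```

```text
press-frame angles of tool x,y: [np.float64(90.0), np.float64(-0.0)]
[ 1.3439 -0.2165  3.9663] [87.3438 -0.263   3.8156] [ 0.483  -0.306  -0.7277]
```

View pics/b.png

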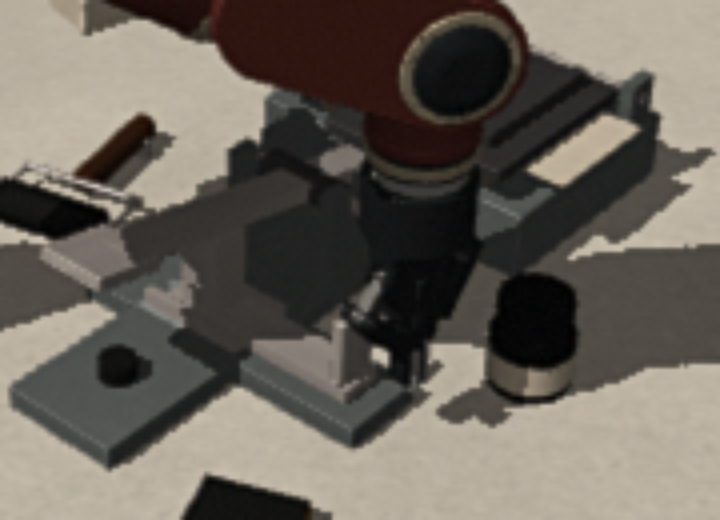

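The fingers stand just outside the tab at (345,355), fingertips near (410,370), over the foot and lined up with it. Now I'll push.

Emit:
step_arm(
  commands=[
    [0,[10,0,0],0],
    [0,[20,0,0],0],
    [0,[30,0,0],0],
    [0,[40,0,0],0],
    [0,[48,0,0],0],
    [0,[56,0,0],0],
    [0,[64,0,0],0],
    [0,[71,0,0],0],
    [0,[77,0,0],0],
    [0,[81,0,0],0],
    [0,[84,0,0],0],
    [0,[84,0,0],0],
  ],
)

```text
t: 5.12
tool_pos: [0.5884, -0.0539, 0.2201]
tool_rot: [-1.908, -2.494, -0.0]
contact_force: [1.2, -0.6, 0.7]
opening: 0.0003
grip_force: 0.2
```

Emit:
step_arm(
  commands=[
    [0,[2,0,0],0],
    [0,[4,0,0],0],
    [0,[4,0,0],0],
  ],
)

```text
t: 5.5
tool_pos: [0.5874, -0.0503, 0.2201]
tool_rot: [-1.909, -2.495, 0.0]
contact_force: [0.6, -1.5, 0.5]
opening: -0.0002
grip_force: 0.8
```

Emit:
step_arm(
  commands=[
    [0,[2,0,0],0],
    [0,[4,0,0],0],
    [0,[5,0,0],0],
    [0,[5,0,0],0],
  ],
)

```text
t: 6.0
tool_pos: [0.5867, -0.048, 0.2203]
tool_rot: [1.905, 2.49, -0.007]
contact_force: [3.2, -15.6, -4.5]
opening: -0.0002
grip_force: 7.7
```

```bash
python3 - <<'E'
from h import *
import cv2
print(go(P(-.102,-.086,.045)),monitor.get_obs()["contact_force"])
a=eyes.get_image("side")[150:280,220:400]
cv2.imwrite("pics/c.png",cv2.cvtColor(cv2.resize(a,(720,520)),cv2.COLOR_RGB2BGR))
E
```

```text
[-3.454   0.5613  2.3018] [  3.2182 -15.6491  -4.4959]
```

View pics/c.png

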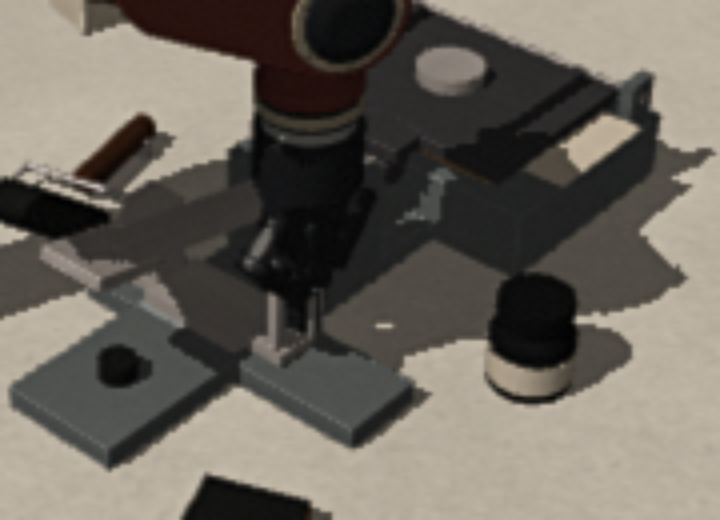

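The force jumped to 15 N and the tab is beside the lever at (275,325), so the stop is home. I'll back off, lift, and go over the paddle.

Emit:
step_arm(
  commands=[
    [0,[-15,0,0],0],
    [0,[-30,0,0],0],
    [0,[-30,0,-30],0],
    [0,[-30,0,-80],0],
    [0,[-30,0,-130],0],
    [0,[-30,0,-160],0],
    [0,[-30,0,-160],0],
    [0,[-30,0,-160],0],
  ],
)

```text
t: 7.05
tool_pos: [0.5937, -0.0745, 0.3784]
tool_rot: [-1.907, -2.493, 0.001]
contact_force: [0.4, -0.5, -1.4]
opening: 0.0
grip_force: 0.0
```

```bash
python3 - <<'E'
from h import *
axes();print(go(P(-.214,0,.17)))
E
```

```text
press-frame angles of tool x,y: [np.float64(90.0), np.float64(-0.0)]
[ 109.8065 -111.3006   35.7586]
```

Emit:
step_arm(
  commands=[
    [0,[30,-30,0],0],
    [0,[60,-60,0],0],
    [0,[90,-90,0],0],
    [0,[110,-111,10],0],
    [0,[110,-111,25],0],
    [0,[110,-111,36],0],
    [0,[110,-111,36],0],
    [0,[110,-111,36],0],
  ],
)

```text
t: 8.05
tool_pos: [0.4587, 0.0023, 0.3441]
tool_rot: [-1.909, -2.494, 0.0]
contact_force: [-0.2, 0.1, 0.8]
opening: -0.0001
grip_force: 0.0
```

```bash
python3 - <<'E'
from h import *
import cv2
print(go(P(-.214,0,.05)),monitor.get_obs()["contact_force"])
a=eyes.get_image("side")[140:270,180:360];b=eyes.get_image("top")[170:290,200:320]
m=np.hstack([cv2.resize(a,(500,400)),cv2.resize(b,(300,400))])
cv2.imwrite("pics/d.png",cv2.cvtColor(m,cv2.COLOR_RGB2BGR))
E
```

```text
[  0.3895  -1.1049 121.0595] [-0.2227  0.0972  0.8486]
```

View pics/d.png

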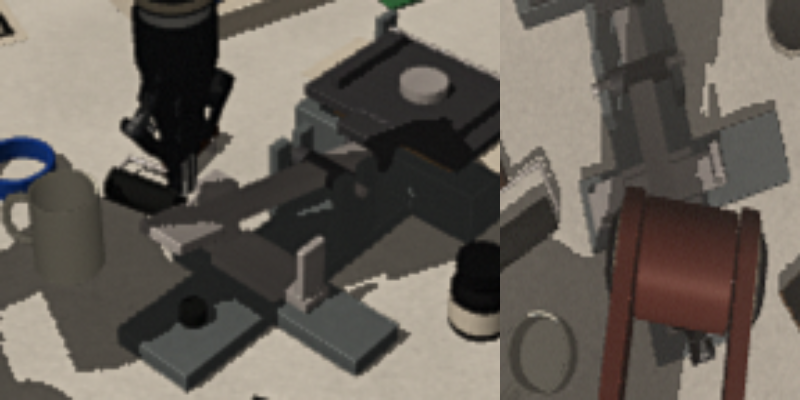

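The fingertips at (183,195) stand directly above the paddle at (190,225), and the stop's block is out to the left. The top view shows the tab at its inner position, about (712,165). Now I'll press down.

Emit:
step_arm(
  commands=[
    [0,[0,0,15],0],
    [0,[0,0,28],0],
    [0,[0,0,38],0],
    [0,[0,0,48],0],
    [0,[0,0,58],0],
    [0,[0,0,68],0],
    [0,[0,0,78],0],
    [0,[0,0,88],0],
    [0,[0,0,98],0],
    [0,[0,0,106],0],
    [0,[0,0,112],0],
    [0,[0,0,112],0],
  ],
)

```text
t: 9.65
tool_pos: [0.4583, 0.0025, 0.2322]
tool_rot: [1.909, 2.495, -0.001]
contact_force: [-2.6, -0.7, 5.3]
opening: -0.0001
grip_force: 2.9
```

Emit:
step_arm(
  commands=[
    [0,[0,0,3],0],
    [0,[0,0,6],0],
    [0,[0,0,8],0],
    [0,[0,0,8],0],
  ],
)

```text
t: 10.15
tool_pos: [0.4588, 0.0026, 0.2251]
tool_rot: [1.908, 2.494, 0.002]
contact_force: [-1.4, -0.9, 8.0]
opening: 0.0003
grip_force: 3.7
```

```bash
python3 - <<'E'
from h import *
import cv2
print(go(P(-.214,0,.05)),monitor.get_obs()["contact_force"])
a=eyes.get_image("side")[140:270,180:360];b=eyes.get_image("top")[90:290,180:330]
m=np.hstack([cv2.resize(a,(500,400)),cv2.resize(b,(300,400))])
cv2.imwrite("pics/e.png",cv2.cvtColor(m,cv2.COLOR_RGB2BGR))
E
```

```text
[ 0.1611 -1.353   2.0901] [-1.4487 -0.8843  7.9912]
```

View pics/e.png

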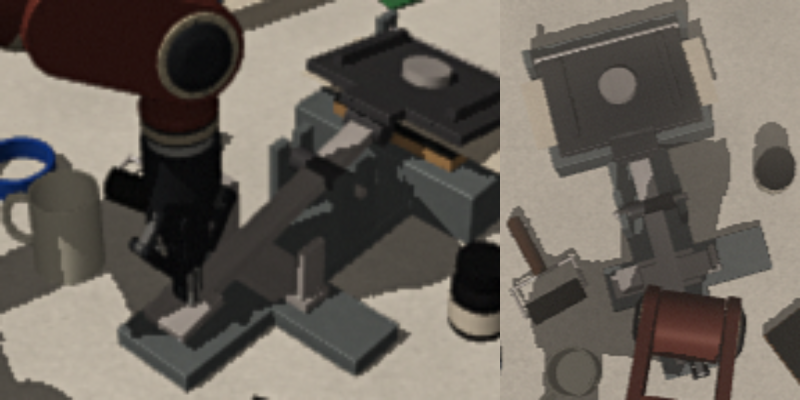

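The paddle at (185,318) is nearly down and the platen is raised. I'll push the last few millimetres firmly onto the buffer and let it settle.

Emit:
step_arm(
  commands=[
    [0,[0,0,2],0],
    [0,[0,0,4],0],
    [0,[0,0,5],0],
    [0,[0,0,5],0],
    [0,[0,0,5],0],
    [0,[0,0,5],0],
    [0,[0,0,5],0],
    [0,[0,0,5],0],
  ],
)

```text
t: 11.25
tool_pos: [0.4597, 0.0026, 0.2234]
tool_rot: [1.908, 2.495, 0.001]
contact_force: [-10.9, 1.3, 27.5]
opening: -0.0001
grip_force: 14.6
```

Emit:
step_arm(
  commands=[
    [0,[0,0,-1],0],
    [0,[0,0,-1],0],
    [0,[0,0,-1],0],
    [0,[0,0,-1],0],
    [0,[0,0,-1],0],
    [0,[0,0,-1],0],
  ],
)

```text
t: 12.0
tool_pos: [0.4595, 0.0026, 0.2236]
tool_rot: [1.907, 2.494, 0.001]
contact_force: [-8.8, 0.2, 22.4]
opening: -0.0001
grip_force: 11.8
```

```bash
python3 - <<'E'
from station import monitor,finish_job
o=monitor.get_obs();print(o["contact_force"],o["tool_pos"])
if o["contact_force"][2]>10: print(finish_job())
E
```

```text
[-8.84077036  0.20712859 22.39986197] [0.45949914 0.00256768 0.22360183]
the job is handed in; nothing more can be done
None
```

The job is handed in at about 12 s: the safety stop is fully home and the fingers hold the paddle down on its buffer with about 22 N, with the platen raised; the hand-in gave no verdict, so I can't confirm it passed.

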